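# Set the feed roller mark up and clamp it

## Robot

A 6-joint arm with a two-finger parallel gripper is mounted at the origin on the work surface. World frame = base frame: x ahead of the robot, y to its left, z up, the work surface at z = 0. Lengths are in m, angles in rad, forces in N, time in s.
With the tool pointing down it reaches from about 0.3 to 0.825 m from the base axis. Payload 5.4 kg.
Tool frame: the origin (TCP) lies midway between the tips of the shut fingers; the grasp point (between the pads) lies 19 mm behind it; z points along the fingers, y is the line along which they close (so a half turn about z gives the same grasp; the last joint's range is limited). The gripper opens to 92 mm and grips with 3 to 60 N. Pads are 20 mm wide; open, the fingers measure 128 mm over their backs; the gripper's body (75 mm by 189 mm) begins 69 mm behind the grasp point.
Start: joints at [0.935, 0.158, 1.597, -0, 1.386, -0.21], TCP at [0.238, 0.524, 0.215] pointing down, gripper open.
Joint ranges: [-2.91, 2.91], [-0.94, 2.29], [0.18, 2.7], [-1.29, 4.43], [0.17, 2.64], [-3, 3]. Speed limits (rad/s): [2.57, 2.57, 3.14, 3.14, 3.14, 3.14].

## Interface

Orientations are given as a rotation vector (axis times angle).
In Python, from rig import telemetry, viewer, env gives the robot as it stands.
- The arm moves only by the tool move_arm, never from a script. Its argument "increments" is one flat list of numbers, 4 for each row, row after row: the shift along the tool's x, y, z in cm, then the turn about the tool's z in rad. A call has 1 to 10 rows; each row shifts and turns the commanded pose from where the row before left it, along the tool's axes as they then stand; what a row does not reach is not made up. A row lasts 1/12 s, in which the tool goes at most 41.7 mm and 7.16 degrees, less where a joint would pass 70% of its speed; a pose out of reach is approached as far as the arm can. A call is refused whole if a number of a shift passes 4.17 or a number of a turn 0.125, either way. A call with a gripper value outside its range is refused whole. "jaw" is the closure, from 0 (fully open) to 1 (shut), set as the call begins (left out, the last holds). The fingers move at their own pace and stop on an object; the grip force is fixed at half the most. Time passes only in rows, so rows that do not move let the fingers close. It gives the time, the measured TCP pose, the force, the opening and the grip force at its end, in the units of the state.
- telemetry.observe(): the state, without advancing time (a new reading comes with each control period).
- viewer.capture(name): name is "scene" or "top" or "wrist"; returns a dict with "color" (384x512x3 uint8, blue, green, red), "intrinsics" (3x3 intrinsics, pixels), "dist" ([k1, k2, p1, p2, k3] as OpenCV has them; the pictures are not rectified), "R" (3x3) and "t" (3): a world point X has camera coordinates R X + t. Camera axes: x right, y down, z forward; pixel columns grow to the right and rows downward; lengths in m; the calibration is good to about 2 mm. A picture is of the moment at which its call begins. There is no depth.
- env.finish_job(): hands the job in; it is judged then, once.
The state is a dict: "time": time; "qpos": joint angles; "qvel": joint speeds; "joint_torque": joint torques, N m; "tcp_pos": TCP position; "eef_rot": TCP orientation; "force": force on the tool from outside, world axes, zero at the start; "wrist_torque": the same for the moment, N m; "width": finger opening in m; "gripper_force": force on a finger pad.
Only numpy, scipy, OpenCV 4.12 (cv2) and the standard library are available. Lean on these libraries where they do the work, as an engineer would, in place of code of your own. Each camera call takes 0.05 s, during which the arm holds its last target. There are 200 camera calls.

## Task

The paper-feed roller sits between the centres of its pinning fixture. Turn it on its axis until the white line along its rubber faces straight up, then swing the hinged half of the saddle clamp fully down over the roller, and after that swing the bolt up until it stands upright in the clamp's slot. Leave the other things on the bench where they are.

Things in the scene. Friction and masses are not known exactly. Their poses are not given: they have to be found in the camera images.
- fixture: Pinning fixture, fixed to the bench: aluminium bar (80 mm in x, 420 in y, top 40 mm up), blue headstock at its -y end and tailstock at +y (each 60 mm in x, 150 tall, 155 to 205 mm from the middle), roller between their centres, dark saddle clamp 78 mm from the middle towards +y. Origin: centre of the underside; x to its far side (within 15 degrees of world x), y along the roller, z up
- roller_axis (a point): Point on the roller's axis at the middle of its rubber, 120 mm above the bench, 113 mm from the clamp's middle; it does not move. Frame parallel to the fixture's: y runs along the axis. The rubber reaches 65 mm either way along y; here it can be gripped across x with the tool at this point, upright or tilted about y, clear of clamp and headstock
- roller_mark (a point): Point on the white line (5 mm wide, 126 mm long, parallel to the axis) on the rubber's surface, at the middle of the rubber, 25 mm from the axis. Its z axis points out of the roller through the line: the line faces straight up when z is vertical. It turns with the roller
- feed_roller (a joint): Turn of the roller about the fixture's +y axis, rad. 0: line straight up; positive: line turned to the fixture's +x (far) side, where it starts, 0.6 to 1.5. Endless, stiff (0.06 N m of friction), stays where left. Black rubber 50 mm in diameter, 130 mm long, then bare aluminium tube 40 mm in diameter that passes under the clamp; white gear at the headstock end
- clamp_strap (a joint): Opening of the clamp's hinged upper half, rad. 0: fully down over the roller, on its stop; it swings up and away to the fixture's +x side, where it starts, 1.6 to 1.9 (1.57: its ear points straight up); stop at 2.2. Stiff hinge (0.12 N m of friction): it stays where it is left
- clamp_hinge (a point): Axis of the strap's hinge (along the fixture's y), on the far (+x) side of the roller, 38 mm from the roller's axis and at the same height; does not move. With the strap down the underside of its ear is level with this axis and the middle of the ear 6 mm above it, 86 mm to the near side
- clamp_ear (a point): Middle of the ear at the strap's free end, 86 mm from the hinge axis. Strap: bright steel, 32 mm wide along y, bent over the roller, a yellow stripe near the ear; the ear is 12 mm thick, two prongs beside an open slot 12 mm wide. z: its thickness (up when down); -x: to its end, 10 mm on. Down, it lies 48 mm to the near side of the roller's axis. It can be pinched along y and pivots in the pads
- swing_bolt (a joint): Swing of the bolt, rad. 0: upright in the slot, on its stop; positive: swung out and down to the near (-x) side, where it starts, 1.5 to 1.95 (1.57: level); stop at 2.2. Stiff pivot (0.07 N m of friction): it stays where it is left
- bolt_pivot (a point): Axis of the bolt's pivot pin (along the fixture's y), in the fork of the lower half of the clamp, 47 mm to the near (-x) side of the roller's axis and 30 mm below it; does not move
- bolt_nut (a point): Middle of the bolt's brass nut, 59.5 mm from the pivot, z along the bolt away from the pivot. Knurled cylinder 20 mm in diameter, 22 mm long, with a 22 mm flange at the pivot's end, on an 8 mm shank. With the bolt up the flange is 6.5 mm above the closed ear, so fingertips beside the nut must stay less than 17 mm below this point. Put up before the strap is down, it blocks the strap
- pin_tray: Bystander: blue tray with two compartments, 70 x 110 x 25 mm, on the far side of the fixture. Origin: centre of the underside
- spanner: Bystander: steel spanner, 180 mm long along its x, 8 mm thick, on the far side of the fixture. Origin: middle of the underside
- screwdriver: Bystander: screwdriver with orange handle, 200 mm long along its x, 26 mm thick, on the near side of the fixture towards -y. Origin: middle of the underside
- caliper: Bystander: digital caliper, 210 mm long along its x, 12 mm thick, on the right of the bench. Origin: middle of the underside
- cradle: Bystander: grey cradle, 70 x 240 x 42 mm, on the left of the bench, holding the spare roller. Origin: centre of the underside
- spare_roller: Bystander: spare roller, 45 mm in diameter, 226 mm long, half black and half aluminium, lying in the cradle. Origin: on its underside, near the middle
- board_rack: Bystander: pink comb rack with green boards, 80 x 170 x 58 mm, on the right. Origin: centre of the underside
- label_box: Bystander: white open box with a blue label, 130 x 100 x 80 mm, on the left. Origin: centre of the underside

How it is judged:
By the outcome, as a careful person would: the job done as asked, in the order asked, and still so for the second after the job is handed in, with the robot touching nothing.
It also fails if it takes over 64 s, if anything falls off the work surface, if the arm or the gripper's body presses on something with over 40 N, if the wrist force passes 120 N, or if a joint passes its speed limit or range.

## Working session

There is one attempt and no reset: what is moved stays moved. The work goes in short steps, Python scripts to look and compute and a tool call to move; the robot and the scene stay as the last step left them, time stands still between calls to the robot, and variables do not carry over. Pictures are saved under pics/ and viewed, at most 10 in all, crops included, and the job is handed in when it is done.

Besides the shell and the picture viewer there is one more tool, called after "Request:" by a JSON object that holds its "op" and its "data". move_arm: Moves the arm, as the interface text tells. Its arguments: {"type":"object","properties":{"increments":{"type":"array"},"jaw":{"type":"number"}},"required":["increments"]}

```bash
mkdir -p pics; ls; cat > h.py <<'E'
import numpy as np, cv2
from scipy.spatial.transform import Rotation as Ro
from rig import telemetry, viewer, env
def cap(n,f=None):
    c=viewer.capture(n)
    if f: cv2.imwrite('pics/'+f,c['color'])
    return c
def ray(c,px):
    u=cv2.undistortPoints(np.array(px,float).reshape(-1,1,2),np.array(c['intrinsics']),np.array(c['dist'])).reshape(-1,2)
    R=np.array(c['R']);t=np.array(c['t'])
    d=np.c_[u,np.ones(len(u))]@R
    return -R.T@t, d/np.linalg.norm(d,axis=1)[:,None]
def plane(c,px,z):
    o,d=ray(c,px); return o+d*((z-o[2])/d[:,2])[:,None]
def tri(cs,pxs):
    A=0;b=0
    for c,p in zip(cs,pxs):
        o,d=ray(c,p);M=np.eye(3)-np.outer(d[0],d[0]);A=A+M;b=b+M@o
    return np.linalg.solve(A,b)
def proj(c,P):
    R=np.array(c['R'])
    return cv2.projectPoints(np.array(P,float).reshape(-1,1,3),cv2.Rodrigues(R)[0],np.array(c['t'],float),np.array(c['intrinsics']),np.array(c['dist']))[0].reshape(-1,2)
E
python3 - <<'E'
from h import *
s=telemetry.observe();print(s)
for n in('scene','top','wrist'):
    c=cap(n);print(n,-np.array(c['R']).T@c['t'],np.array(c['R'])[2])
    np.save('pics/'+n+'.npy',c,allow_pickle=True)
    if n!='wrist':cv2.imwrite(f'pics/{n}0.png',cv2.resize(c['color'],(800,600)))
E
```

```text
pics
{'time': 0.0, 'qpos': array([ 9.34887230e-01,  1.59067931e-01,  1.59820303e+00, -2.13035386e-05,
        1.38619363e+00, -2.10103141e-01]), 'qvel': array([ 0.00054596, -0.00038173, -0.00040318, -0.00048572,  0.0007764 ,
        0.00060632]), 'joint_torque': array([-2.09283244e-04, -3.85572875e+01, -3.22107625e+01,  6.99977973e-02,
        3.78191925e-02, -1.52083835e-04]), 'tcp_pos': array([0.23715866, 0.52313558, 0.21362294]), 'eef_rot': array([-6.63648324e-01, -3.06992839e+00,  2.69411814e-03]), 'force': array([ 1.44902834,  0.54879221, -0.0301387 ]), 'wrist_torque': array([-0.02165041,  0.01142215,  0.02605941]), 'gripper_force': 0.0, 'width': 0.09185537950541726}
scene [0.95119007 0.26382661 0.92780305] [-0.4020477  -0.28175675 -0.87118929]
top [0.45352082 0.01300288 1.41689892] [ 0.08325581 -0.00533569 -0.99651392]
wrist [0.1603507  0.55835973 0.38416922] [ 0.27002062 -0.12513507 -0.95468847]
```

View pics/scene0.png

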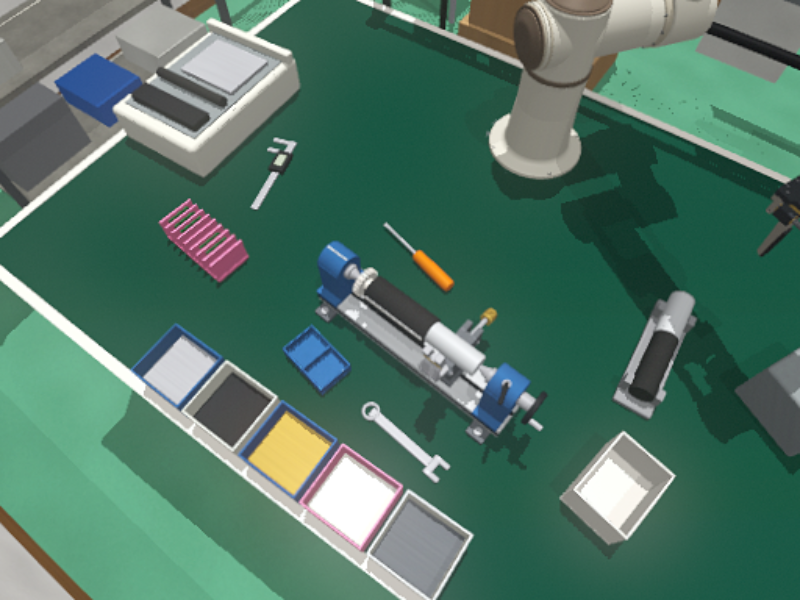

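View pics/top0.png

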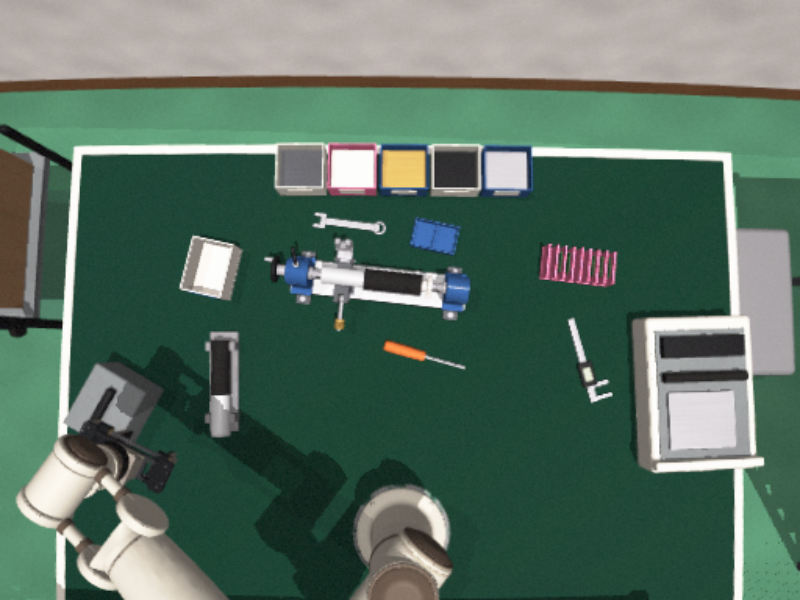

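The scene view shows the fixture between about (320,260) and (540,430), with the nut near (489,316). In the top view the rubber runs (365–422, 268–292), the strap's ear is near (343,245) and the nut near (340,324). I'll get rough positions first, then look closer with the wrist camera.

```bash
python3 - <<'E'
from h import *
S=np.load('pics/scene.npy',allow_pickle=True).item();T=np.load('pics/top.npy',allow_pickle=True).item()
k=.64
def m(n,a,b): print(n,tri([S,T],[np.array(a)*k,np.array(b)*k]).round(3))
m('nut',(489,316),(340,324))
m('rub+y',(433,332),(365,280));m('rub-y',(372,290),(422,283))
W=np.load('pics/wrist.npy',allow_pickle=True).item()
s=telemetry.observe();R=Ro.from_rotvec(s['eef_rot']).as_matrix();print(R.round(3))
Rw=np.array(W['R']);print('cam in tool',(R.T@(-Rw.T@W['t']-s['tcp_pos'])).round(3),(R.T@Rw.T).round(3),W['intrinsics'][0])
a=cv2.resize(S['color'][150:300,190:360],None,fx=4.4,fy=4,interpolation=2)[:, :750]
cv2.imwrite('pics/crop1.png',a)
E
```

```text
nut [0.495 0.147 0.074]
rub+y [0.593 0.089 0.11 ]
rub-y [ 0.587 -0.041  0.114]
[[-0.911  0.413 -0.001]
 [ 0.413  0.911 -0.001]
 [ 0.    -0.001 -1.   ]]
cam in tool [ 0.085 -0.    -0.17 ] [[-0.001 -0.955 -0.298]
 [ 1.    -0.001 -0.001]
 [ 0.001 -0.298  0.955]] [320.64717914   0.         252.38338466]
```

View pics/crop1.png

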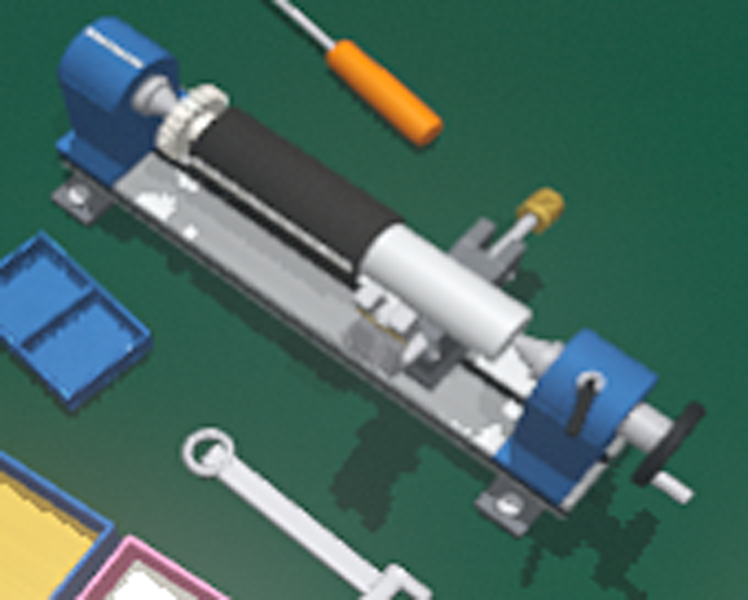

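The crop shows the white line on the rubber's far side, the strap open near (385,310) with its yellow stripe, and the nut at (541,210). Moving the wrist camera over it.

Request:
{"op": "move_arm", "data": {"increments": [-2.4,-1.5,-0.5,0,-2.4,-1.5,-0.5,0,-2.4,-1.5,-0.5,0,-2.4,-1.5,-0.5,0,-2.4,-1.5,-0.5,0,-2.4,-1.5,-0.5,0,-2.4,-1.5,-0.5,0,-2.4,-1.5,-0.5,0,-2.4,-1.5,-0.5,0,-2.4,-1.5,-0.5,0]}}

```text
time: 0.98
tcp_pos: [0.3945, 0.2866, 0.2646]
eef_rot: [-0.664, -3.07, 0.0]
force: [0.9, 0.6, -0.5]
width: 0.0922
gripper_force: 0.0
```

Request:
{"op": "move_arm", "data": {"increments": [-2.4,-1.5,-0.5,0,-2.4,-1.5,-0.5,0,-2.4,-1.5,-0.5,0,-2.4,-1.5,-0.5,0,-2.4,-1.5,-0.5,0,-2.4,-1.5,-0.5,0,-2.4,-1.5,0,-0.12,-2.4,-1,0,-0.12,-2,-0.5,0,-0.12,0,0,0,0]}}

```text
time: 1.82
tcp_pos: [0.5443, 0.0952, 0.2937]
eef_rot: [-0.101, -3.14, 0.001]
force: [0.5, 0.2, 0.0]
width: 0.0914
gripper_force: 0.0
```

```bash
python3 - <<'E'
from h import *
c=cap('wrist');np.save('pics/wA.npy',c,allow_pickle=True)
cv2.imwrite('pics/wA.png',cv2.resize(c['color'],(800,600),interpolation=2))
E
```

```text
(no output)
```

View pics/wA.png

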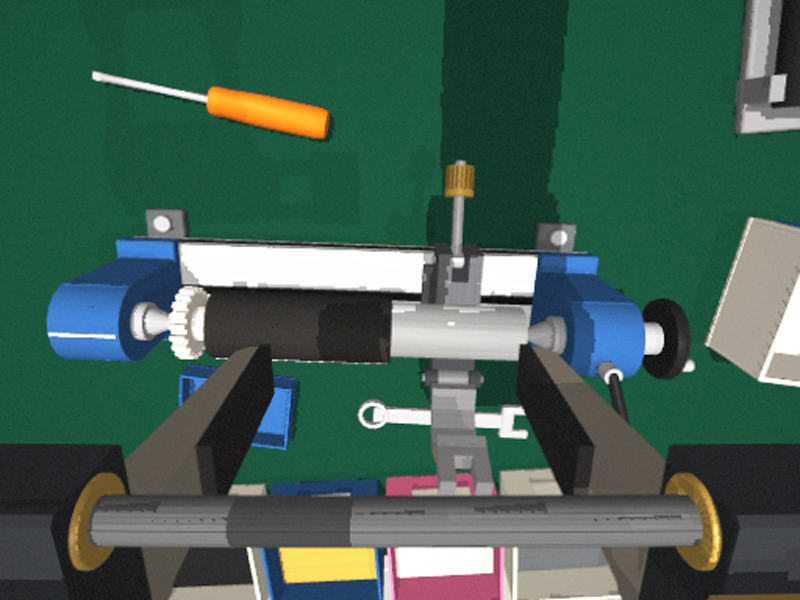

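Request:
{"op": "move_arm", "data": {"increments": [0,1.2,0,0,-0.5,2,0,0,-0.5,2,0,0,-0.5,2,0,0,-0.5,1.8,0,0,0,0,0,0]}}

```text
time: 2.37
tcp_pos: [0.5673, 0.1904, 0.2944]
eef_rot: [-0.098, -3.14, -0.003]
force: [-0.6, 0.9, -0.6]
width: 0.0918
gripper_force: 0.0
```

```bash
python3 - <<'E'
from h import *
c=cap('wrist');np.save('pics/wB.npy',c,allow_pickle=True)
cv2.imwrite('pics/wB.png',cv2.resize(c['color'],(800,600),interpolation=2))
print(telemetry.observe()['tcp_pos'])
E
```

```text
[0.56717914 0.18865538 0.29443873]
```

View pics/wB.png

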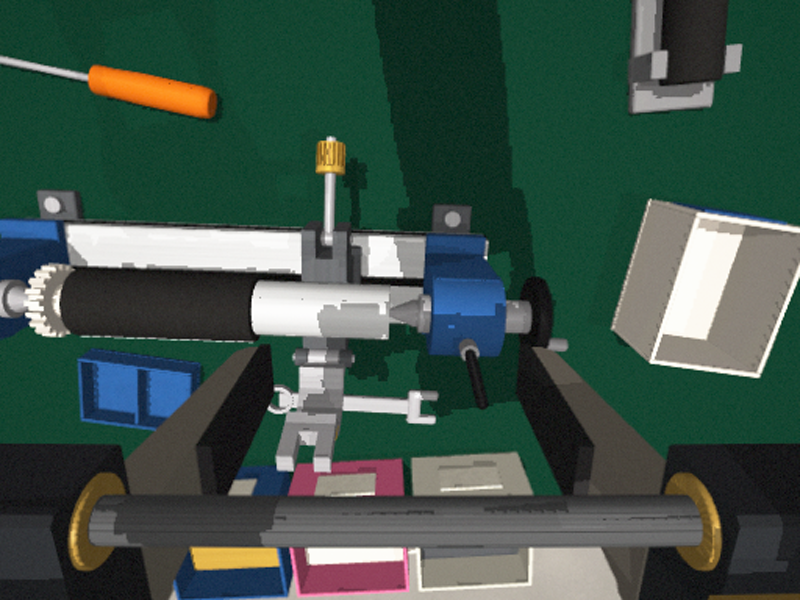

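The wrist views show the rubber's ends at A (204,323)/(390,332) and B (62,302)/(253,310). The nut is at A (459,180), B (331,156), the hinge at A (452,379), B (323,357), and the ear's end in B at about (304,469).

```bash
python3 - <<'E'
from h import *
A=np.load('pics/wA.npy',allow_pickle=True).item();B=np.load('pics/wB.npy',allow_pickle=True).item()
k=.64
t=lambda a,b:tri([A,B],[np.array(a)*k,np.array(b)*k])
p=t((390.5,332),(253.5,310));q=t((204.5,323.5),(62,302))
print('rub+',p,'rub-',q,'len',np.linalg.norm(p-q))
yv=(p-q);yv[2]=0;yv/=np.linalg.norm(yv);xv=np.array([yv[1],-yv[0],0]);print('yaw',np.arctan2(xv[1],xv[0]))
c=(p+q)/2;print('centre',c)
for n,a,b in(('nut',(459,180),(331,156)),('hinge',(452,379),(323,357)),('ft1',(162,223),(53,205)),('ft2',(559,238),(452,219))):
    P=t(a,b);d=P-c;print(n,P.round(4),'rel x,y,z',(d@xv).round(4),(d@yv).round(4),d[2].round(4))
# intersect rays with clamp plane
for nm,px,off in(('earend',(304,469),113),('nut',(331,156),113),('earL',(277,468),97),('earR',(331,470),129)):
    o,d=ray(B,np.array(px)*k);d=d[0];C=c+yv*off/1000;s=((C-o)@yv)/(d@yv);P=o+s*d
    print(nm,P,'rel',((P-c)@xv).round(4),(P-c)[2].round(4))
# far-side line: mask white thin line in B below rubber
for nm,W in(('A',A),('B',B)):
    col=W['color'];
    x=int((300 if nm=='A' else 160)*k)
    print(nm,x,[(y,col[y,x].tolist()) for y in range(206,240)])
E
```

```text
rub+ [0.59617075 0.08853096 0.13080805] rub- [ 0.5782586  -0.0399575   0.13996797] len 0.1300539619138802
yaw -0.1385140203582467
centre [0.58721468 0.02428673 0.13538801]
nut [0.4971 0.1471 0.0763] rel x,y,z -0.1062 0.1092 -0.0591
hinge [0.6399 0.1322 0.1229] rel x,y,z 0.0373 0.1141 -0.0125
ft1 [ 0.5242 -0.1157  0.014 ] rel x,y,z -0.0431 -0.1474 -0.1214
ft2 [0.5601 0.2425 0.0197] rel x,y,z -0.057 0.2124 -0.1157
earend [0.68423515 0.12485418 0.19398479] rel 0.0822 0.0586
nut [0.49554687 0.15115859 0.10778855] rel -0.1083 -0.0276
earL [0.67818452 0.10954295 0.19973404] rel 0.0783 0.0643
earR [0.69641667 0.13931072 0.18018165] rel 0.0923 0.0448
A 192 [(206, [53, 58, 58]), (207, [51, 55, 61]), (208, [57, 58, 62]), (209, [59, 62, 65]), (210, [57, 60, 64]), (211, [53, 57, 60]), (212, [59, 63, 63]), (213, [57, 60, 63]), (214, [57, 58, 62]), (215, [56, 58, 61]), (216, [57, 54, 62]), (217, [60, 61, 65]), (218, [60, 64, 65]), (219, [60, 58, 63]), (220, [55, 58, 61]), (221, [55, 57, 59]), (222, [53, 55, 55]), (223, [55, 55, 60]), (224, [53, 57, 58]), (225, [51, 51, 57]), (226, [51, 51, 57]), (
[... 306 characters left out ...]
7, [38, 40, 43]), (208, [36, 40, 42]), (209, [42, 44, 42]), (210, [37, 38, 41]), (211, [39, 40, 44]), (212, [38, 38, 43]), (213, [33, 35, 40]), (214, [29, 32, 35]), (215, [32, 37, 34]), (216, [97, 100, 98]), (217, [113, 131, 91]), (218, [48, 69, 15]), (219, [48, 72, 20]), (220, [50, 73, 20]), (221, [49, 72, 20]), (222, [46, 67, 14]), (223, [52, 71, 22]), (224, [52, 71, 20]), (225, [47, 72, 17]), (226, [48, 73, 21]), (227, [50, 68, 17]), (228, [58, 54, 19]), (229, [102, 64, 34]), (230, [78, 49, 22]), (231, [81, 50, 25]), (232, [78, 50, 28]), (233, [81, 50, 28]), (234, [78, 48, 29]), (235, [82, 53, 26]), (236, [122, 76, 40]), (237, [189, 114, 58]), (238, [163, 100, 50]), (239, [187, 115, 52])]
```

```bash
python3 - <<'E'
from h import *
A=np.load('pics/wA.npy',allow_pickle=True).item();B=np.load('pics/wB.npy',allow_pickle=True).item()
S=np.load('pics/scene.npy',allow_pickle=True).item();T=np.load('pics/top.npy',allow_pickle=True).item()
k=.64
def rub(c,box):
    h=cv2.cvtColor(c['color'],cv2.COLOR_BGR2HSV);m=((h[...,2]<75)&(h[...,1]<70)).astype(np.uint8)
    x0,y0,x1,y1=box;mm=np.zeros_like(m);mm[y0:y1,x0:x1]=m[y0:y1,x0:x1]
    mm=cv2.morphologyEx(mm,cv2.MORPH_OPEN,np.ones((5,5)))
    n,l,st,_=cv2.connectedComponentsWithStats(mm);i=1+st[1:,4].argmax()
    cn=cv2.findContours((l==i).astype(np.uint8),0,1)[0][0]
    r=cv2.minAreaRect(cn);b=cv2.boxPoints(r);return b,r,st[i]
for n,c,b in(('A',A,(120,175,255,238)),('B',B,(20,160,170,225)),('S',S,(190,150,360,300)),('T',T,(220,165,280,195))):
    bx,r,st=rub(c,b);o=bx[np.argsort(bx[:,0])]
    print(n,(bx/k).round(0).tolist(),r,st)
    print('  ctr on .12',plane(c,[r[0]],.12).round(4), 'ends', plane(c,[o[:2].mean(0),o[2:].mean(0)],.12).round(4).tolist())
    np.save(f'pics/r{n}.npy',np.array([r[0],o[:2].mean(0),o[2:].mean(0)]))
L=[np.load(f'pics/r{n}.npy') for n in 'ABST']
for pr in((0,1),(0,2),(1,2),(0,3),(2,3),(0,1,2,3)):
    print(pr,tri([[A,B,S,T][i] for i in pr],[L[i][0] for i in pr]).round(4))
E
```

```text
A [[205.0, 288.0], [391.0, 288.0], [391.0, 370.0], [205.0, 370.0]] ((190.5, 210.5), (53.0, 119.0), 90.0) [ 131  184  120   54 5301]
  ctr on .12 [[0.5935 0.0199 0.12  ]] ends [[0.589, -0.049, 0.12], [0.5979, 0.0884, 0.12]]
B [[60.0, 335.0], [62.0, 266.0], [255.0, 272.0], [253.0, 340.0]] ((100.66802215576172, 194.11907958984375), (123.7494888305664, 43.782135009765625), 1.6365771293640137) [  39  172  125   46 5048]
  ctr on .12 [[0.5904 0.0154 0.12  ]] ends [[0.5837, -0.0555, 0.12], [0.597, 0.0858, 0.12]]
S [[363.0, 293.0], [378.0, 273.0], [437.0, 317.0], [422.0, 337.0]] ((256.08001708984375, 195.0600128173828), (47.000003814697266, 15.600000381469727), 36.869895935058594) [235 178  43  36 704]
  ctr on .12 [[0.5851 0.0195 0.12  ]] ends [[0.578, -0.047, 0.12], [0.592, 0.083, 0.12]]
T [[362.0, 288.0], [364.0, 268.0], [421.0, 275.0], [419.0, 294.0]] ((250.65853881835938, 180.07318115234375), (36.44240951538086, 12.58919620513916), 6.340191841125488) [233 173  37  15 456]
  ctr on .12 [[0.5907 0.0258 0.12  ]] ends [[0.5973, 0.0895, 0.12], [0.5841, -0.0378, 0.12]]
(0, 1) [0.5856 0.0244 0.138 ]
(0, 2) [0.5896 0.0223 0.1299]
(1, 2) [0.5881 0.0206 0.1277]
(0, 3) [0.5881 0.0247 0.1361]
(2, 3) [0.5901 0.0245 0.1324]
(0, 1, 2, 3) [0.5888 0.0232 0.1315]
```

```bash
cat >> h.py <<'E'
yaw=-.10
xv=np.array([np.cos(yaw),np.sin(yaw),0]);yv=np.array([-xv[1],xv[0],0]);zv=np.array([0,0,1.])
c0=np.array([.590,.0245,.120])
def clampP(c,px,off=.113):
    o,d=ray(c,px);d=d[0];s=((c0+yv*off-o)@yv)/(d@yv);P=o+s*d-c0;return P@xv,P[2]
def cyl(c,px,r=.0252):
    out=[]
    o,D=ray(c,px)
    for d in D:
        ox,oz=(o-c0)@xv,(o-c0)[2];dx,dz=d@xv,d[2]
        a=dx*dx+dz*dz;b=ox*dx+oz*dz;e=ox*ox+oz*oz-r*r;k=b*b-a*e
        s=(-b-np.sqrt(max(k,0)))/a;P=o+s*d-c0;out.append((np.arctan2(P@xv,P[2]),P@yv,k>0))
    return out
E
python3 - <<'E'
from h import *
B=np.load('pics/wB.npy',allow_pickle=True).item();S=np.load('pics/scene.npy',allow_pickle=True).item()
h=clampP(B,np.array((323,357))*.64);print('hinge',h)
for n,p,o in(('end',(304,469),.113),('L',(277,468),.097),('R',(331,470),.129)):
    e=np.array(clampP(B,np.array(p)*.64,o))-(.038,0);print(n,e,np.linalg.norm(e),np.pi-np.arctan2(e[1],e[0]))
px=[(190+x/4.4,150+y/4) for x,y in((215,157),(240,177),(280,210),(320,243),(350,267))]
print(cyl(S,px))
E
```

```text
hinge (np.float64(0.03568178098124122), np.float64(0.008584101343399986))
end [0.03029551 0.094177  ] 0.09892989897487053 1.8820287695408344
L [0.03026084 0.09410765] 0.0988532691150729 1.8819096560255322
R [0.0303257  0.09427087] 0.09902850512784274 1.8820286755007622
[(np.float64(0.8310865147212155), np.float64(-0.0451489081277661), np.True_), (np.float64(0.9009692042875872), np.float64(-0.024527791076110642), np.True_), (np.float64(1.0430534875437585), np.float64(0.00810143700568243), np.True_), (np.float64(1.2004653476284928), np.float64(0.0399261161408991), np.True_), (np.float64(1.3110134450906452), np.float64(0.06311847205348839), np.True_)]
```

Nut, hinge and pivot distances all agree with the given sizes: bolt about 1.81, strap about 1.82, line about 1.07 rad. I can't tilt the tool, so I'll turn the roller by pressing the far finger against it and lifting, like a rack on a pinion.

Request:
{"op": "move_arm", "data": {"increments": [0,0,0,0.12,0,0,0,0.12,0,0,0,0.12,0,0,0,0.12,0,0,0,0.12,0,0,0,0.12,0,0,0,0.12,0,0,0,0.12,0,0,0,0.12,0,0,0,0.12]}}

```text
time: 3.25
tcp_pos: [0.5674, 0.1859, 0.2948]
eef_rot: [-1.867, -2.527, 0.001]
force: [-0.8, -0.4, -0.3]
width: 0.0921
gripper_force: 0.0
```

Request:
{"op": "move_arm", "data": {"increments": [0,0,0,0.12,0,0,0,0.12,0,0,0,0.12,-3,0,0,0.046,-3,0,0,0,-3,0,0,0,-3,0,0,0,-3,0,0,0,-2,0,0,0,0,0,0,0]}}

```text
time: 4.08
tcp_pos: [0.5514, 0.0135, 0.2948]
eef_rot: [2.335, 2.1, -0.002]
force: [-0.4, 0.3, -0.1]
width: 0.0919
gripper_force: 0.0
```

```bash
cat >> h.py <<'E'
def goto(x,y,z,heading=None):
    "print tool-axis move to fixture-frame point (mm rel c0, z world mm)"
    s=telemetry.observe();R=Ro.from_rotvec(s['eef_rot']).as_matrix()
    P=c0+xv*x/1e3+yv*y/1e3;P[2]=z/1e3
    d=s['tcp_pos']-c0
    print('rel',(d@xv*1e3).round(1),(d@yv*1e3).round(1),'z',(s['tcp_pos'][2]*1e3).round(1),'move cm',(R.T@(P-s['tcp_pos'])*100).round(2),'heading toolx-fix',np.degrees(np.arctan2(R[:,0]@yv,R[:,0]@xv)).round(2),'tilt',R[:2,2].round(4),'F',s['force'].round(1),'t',round(s['time'],2),'q',s['qpos'].round(2))
E
python3 -c "
from h import *
goto(0,-15,200)"
```

```text
rel -37.3 -14.8 z 294.8 move cm [0.02 3.73 9.48] heading toolx-fix 89.66 tilt [-0.0002 -0.0016] F [-0.4  0.3 -0.1] t 4.08 q [-0.19  0.06  1.55 -0.    1.53 -0.09]
```

Request:
{"op": "move_arm", "data": {"increments": [0,2,1,0,0,2,2,0,0,0.2,3,0,0,0,3,0,0,0,3,0,0,0,3,0,0,0,3,0,0,0,2,0,0,0,0.5,0,0,0,0,0]}}

```text
time: 4.92
tcp_pos: [0.5926, 0.0136, 0.0881]
eef_rot: [-2.328, -2.105, 0.003]
force: [-0.6, 0.1, -0.2]
width: 0.0916
gripper_force: 0.0
```

Request:
{"op": "move_arm", "data": {"increments": [0,-0.5,0,0,0,-0.5,0,0,0,-0.5,0,0,0,-0.4,0,0,0,-0.2,0,0,0,0,0,0]}}

```text
time: 5.42
tcp_pos: [0.5731, 0.0147, 0.0901]
eef_rot: [2.33, 2.106, 0.001]
force: [-0.1, 0.4, 0.3]
width: 0.0922
gripper_force: 0.0
```

Request:
{"op": "move_arm", "data": {"increments": [0,-0.2,0,0,0,-0.2,0,0,0,-0.1,0,0,0,0,0,0]}}

```text
time: 5.75
tcp_pos: [0.5692, 0.015, 0.0899]
eef_rot: [2.33, 2.105, 0.002]
force: [3.1, -0.5, -1.0]
width: 0.0919
gripper_force: 1.9
```

Request:
{"op": "move_arm", "data": {"increments": [0,-0.1,0,0,0,0,0,0,0,0,0,0]}}

```text
time: 6.0
tcp_pos: [0.5692, 0.015, 0.0903]
eef_rot: [2.329, 2.104, 0.005]
force: [6.7, 0.2, -2.0]
width: 0.0921
gripper_force: 3.3
```

Request:
{"op": "move_arm", "data": {"increments": [0,-0.1,0,0,0,0,-0.2,0,0,0,-0.2,0,0,0,-0.2,0,0,0,-0.2,0,0,0,-0.2,0,0,0,-0.2,0,0,0,-0.2,0,0,0,-0.2,0,0,0,0,0]}}

```text
time: 6.83
tcp_pos: [0.5691, 0.015, 0.107]
eef_rot: [2.327, 2.103, 0.007]
force: [7.3, 0.1, 0.5]
width: 0.0916
gripper_force: 3.5
```

```bash
python3 - <<'E'
from h import *
goto(-20,-15,90)
S=cap('scene');W=cap('wrist')
np.save('pics/s2.npy',S,allow_pickle=True);np.save('pics/w2.npy',W,allow_pickle=True)
a=cv2.resize(S['color'][150:270,200:350],(450,360),interpolation=2)
b=cv2.resize(W['color'],(800,600))[:, 180:530]
a=cv2.copyMakeBorder(a,0,240,0,0,cv2.BORDER_CONSTANT)
cv2.imwrite('pics/c2.png',np.hstack([a,b]))
E
```

```text
rel -19.8 -11.5 z 107.0 move cm [-0.35 -0.03  1.7 ] heading toolx-fix 89.93 tilt [ 0.0065 -0.0006] F [7.3 0.1 0.5] t 6.83 q [-0.19  0.24  1.72  0.    1.17 -0.09]
```

View pics/c2.png

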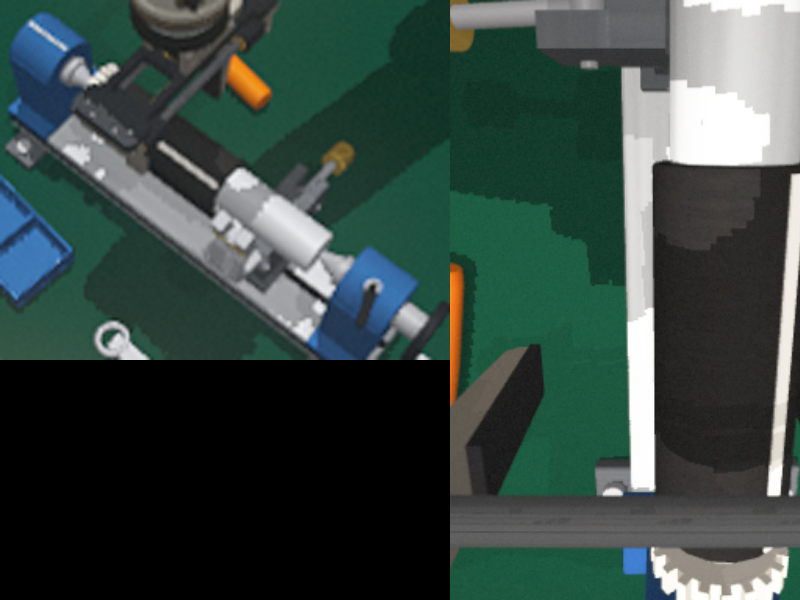

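The roller turned: the line now shows on the upper right of the rubber, in the wrist picture from about (527,200) to (507,470). I'll measure its angle now, using the rubber's silhouettes as the reference.

```bash
cat >> h.py <<'E'
def meas(W,rows,x0,x1,v=False):
    "line angle rel. to silhouettes, per row, wrist heading 90"
    col=W['color'].astype(int);out=[]
    for r in rows:
        g=col[r,x0:x1];br=g.min(1)
        dk=(g.max(1)<85)&(g.max(1)-g.min(1)<14)
        w=np.where(br>110)[0]
        out.append((r,''.join('W' if b>110 else ('#' if k else '.') for b,k in zip(br,dk))))
    return out
E
python3 - <<'E'
from h import *
W=np.load('pics/w2.npy',allow_pickle=True).item()
for r,s in meas(W,range(120,310,16),235,370): print(r,s)
E
```

```text
120 WWWWWWWWWW########################################################################################WWWWWWWWWW#######....................
136 WWWWWWWWWW######################################################################################.WWWWWWWWW.######......................
152 WWWWWWWWWW#####################################################################################.WWWWWWWWW#######.......................
168 WWWWWWWWWW####################################################################################.WWWWWWWWW#######........................
184 WWWWWWWWWW.##################################################################################WWWWWWWWWW######..........................
200 WWWWWWWWWWW#################################################################################WWWWWWWWW######............................
216 WWWWWWWWWWW###############################################################################.WWWWWWWWW######.............................
232 WWWWWWWWWWW##############################################################################.WWWWWWWWW##############......................
248 WWWWWWWWWWW#############################################################################.WWWWWWWW#########################.............
264 WWWWWWWWWWW############################################################################WWWWWWWWW#####################################..
280 WWWWWWWWWWW.##########################################################################WWWWWWWW.#####.........##########################
296 WWWWWWWWWWW.#########################################################################WWWWWWWW.########..............###################
```

```bash
cat >> h.py <<'E'
import re
def lineang(W,rows=range(110,215,4),x0=235,x1=370):
    res=[]
    for r,s in meas(W,rows,x0,x1):
        m=re.search(r'(#{6,}\.?)(W{5,})(\.?#{3,})',s)
        if not m: continue
        px=[(x0+m.start(1)-.5,r),(x0+m.start(2)-.5,r),(x0+m.end(2)-.5,r),(x0+m.end(3)-.5,r)]
        o,d=ray(W,px);a=np.arctan2(d@xv,-d[:,2])   # angle from straight down
        mid,half=(a[0]+a[3])/2,(a[3]-a[0])/2;D=.025/np.sin(half)
        ox,oz=(o-c0)@xv,o[2]
        al=(a[1]+a[2])/2-mid
        phi=np.arcsin(np.clip(D*np.sin(al)/.025,-1,1))-al  # from axis->camera direction
        res.append((phi-mid,ox+D*np.sin(mid),oz-D*np.cos(mid)))
    res=np.array(res);print(len(res),'angle,axis x rel,axis z',np.median(res,0).round(4),res.std(0).round(4))
E
python3 - <<'E'
from h import *
W=np.load('pics/w2.npy',allow_pickle=True).item();lineang(W)
E
```

```text
26 angle,axis x rel,axis z [0.6412 0.0014 0.1191] [0.0092 0.0001 0.001 ]
```

Axis height measures 0.119 (given 0.120), the axis x is 1.4 mm off, and 0.64 rad remains, so I need a second stroke of 16 mm.

Request:
{"op": "move_arm", "data": {"increments": [0,0.4,0,0,0,0.4,0,0,0,0,1,0,0,0,1,0,0,0,0,0,0,-0.4,0,0,0,-0.2,0,0,0,-0.1,0,0,0,0,0,0,0,0,0,0]}}

```text
time: 7.77
tcp_pos: [0.5693, 0.0151, 0.0867]
eef_rot: [2.328, 2.104, 0.006]
force: [6.3, -0.2, -2.6]
width: 0.0919
gripper_force: 3.2
```

Request:
{"op": "move_arm", "data": {"increments": [0,0,-0.2,0,0,0,-0.2,0,0,0,-0.2,0,0,0,-0.2,0,0,0,-0.2,0,0,0,-0.2,0,0,0,-0.2,0,0,0,0,0]}}

```text
time: 8.43
tcp_pos: [0.5692, 0.0151, 0.101]
eef_rot: [2.328, 2.104, 0.006]
force: [4.4, 0.4, -0.3]
width: 0.0918
gripper_force: 2.3
```

```bash
sed -i 's/c0=np.array(\[.590,.0245/c0=np.array([.5914,.0244/' h.py; python3 - <<'E'
from h import *
W=cap('wrist');lineang(W)
E
```

```text
26 angle,axis x rel,axis z [-0.0744  0.      0.119 ] [0.0051 0.0001 0.0008]
```

Request:
{"op": "move_arm", "data": {"increments": [0,0,0.1,0,0,0,0.1,0,0,0,0,0,0,0,0,0]}}

```text
time: 8.82
tcp_pos: [0.5692, 0.0151, 0.0988]
eef_rot: [2.328, 2.104, 0.005]
force: [7.0, 0.5, 2.6]
width: 0.092
gripper_force: 3.0
```

```bash
python3 - <<'E'
from h import *
W=cap('wrist');lineang(W);lineang(W,range(120,170,2));lineang(W,range(170,214,2))
E
```

```text
26 angle,axis x rel,axis z [ 0.0106 -0.      0.1196] [0.0073 0.0001 0.0006]
25 angle,axis x rel,axis z [6.400e-03 1.000e-04 1.195e-01] [0.0055 0.0001 0.0005]
22 angle,axis x rel,axis z [ 1.620e-02 -1.000e-04  1.196e-01] [0.006  0.0001 0.0004]
```

Request:
{"op": "move_arm", "data": {"increments": [0,0.3,0,0,0,0.6,0,0,0,0.8,0,0,0,0,0,0]}}

```text
time: 9.2
tcp_pos: [0.5849, 0.0133, 0.0971]
eef_rot: [-2.331, -2.106, 0.001]
force: [-0.5, -0.3, -0.7]
width: 0.0919
gripper_force: 0.0
```

```bash
python3 - <<'E'
from h import *
W=cap('wrist');lineang(W);goto(27,113,300)
E
```

```text
26 angle,axis x rel,axis z [-0.2605  0.0086  0.0759] [0.0128 0.0003 0.0012]
rel -5.9 -11.6 z 97.0 move cm [ 12.47   3.25 -20.3 ] heading toolx-fix 89.94 tilt [-0.0013  0.0001] F [-0.3 -1.7  0.1] t 9.25 q [-0.18  0.3   1.67 -0.    1.17 -0.08]
```

```bash
python3 - <<'E'
from h import *
W=cap('wrist');lineang(W,x0=200,x1=345);lineang(W,x0=190,x1=350)
for r,s in meas(W,[120,160,200],190,350): print(s)
E
```

```text
26 angle,axis x rel,axis z [ 8.600e-03 -1.000e-04  1.191e-01] [0.0049 0.0001 0.0006]
26 angle,axis x rel,axis z [ 8.600e-03 -1.000e-04  1.191e-01] [0.0049 0.0001 0.0006]
...............WWWWW###################################################WWWWWWWWWWWWWWW#############################################.............................
................WWWWWW#################################################WWWWWWWWWWWWWW############################################...............................
..................WWWWW################################################WWWWWWWWWWWWW##########################################..................................
```

Line at 0.009 rad: done. Next is the strap.

Request:
{"op": "move_arm", "data": {"increments": [0,0,-2,0,0,0,-3,0,0,0,-4,0,0,0,-4,0,0,0,-4,0,0,0,-3,-0.1,0,0,0,-0.12,0,0,0,-0.12,0,0,0,-0.12,0,0,0,-0.12]}}

```text
time: 10.13
tcp_pos: [0.5839, 0.0136, 0.2974]
eef_rot: [-1.623, -2.689, 0.001]
force: [-0.4, -0.9, 0.0]
width: 0.0919
gripper_force: 0.0
```

Request:
{"op": "move_arm", "data": {"increments": [0,0,0,-0.12,0,0,0,-0.12,0,0,0,-0.12,0,0,0,-0.12,0,0,0,-0.12,0,0,0,-0.12,0,0,0,-0.12,0,0,0,-0.12,0,0,0,-0.02,0,0,0,0]}}

```text
time: 10.97
tcp_pos: [0.584, 0.0136, 0.2973]
eef_rot: [-0.179, -3.136, -0.0]
force: [0.2, 0.2, 0.2]
width: 0.0922
gripper_force: 0.0
```

```bash
python3 - <<'E'
from h import *
goto(10,113,290)
E
```

```text
rel -6.3 -11.5 z 297.3 move cm [-1.46 12.47  0.73] heading toolx-fix 179.21 tilt [-0.0009  0.0001] F [0.2 0.2 0.2] t 10.97 q [-0.18  0.14  1.45 -0.    1.55 -1.64]
```

Request:
{"op": "move_arm", "data": {"increments": [-0.5,3,0,-0.014,-0.5,3,0,0,-0.5,3,0,0,0,3,0,0,0,0.5,0,0,0,0,0,0]}}

```text
time: 11.47
tcp_pos: [0.6116, 0.138, 0.2973]
eef_rot: [-0.152, -3.137, 0.0]
force: [-0.4, -1.2, 0.6]
width: 0.092
gripper_force: 0.0
```

```bash
python3 - <<'E'
from h import *
goto(61,113,290)
W=cap('wrist');np.save('pics/w3.npy',W,allow_pickle=True)
cv2.imwrite('pics/w3.png',cv2.resize(W['color'],(800,600),interpolation=2))
E
```

```text
rel 8.7 115.0 z 297.3 move cm [-5.23 -0.21  0.72] heading toolx-fix -179.84 tilt [-0.0007 -0.0001] F [-0.4 -1.2  0.6] t 11.47 q [ 0.03  0.25  1.33 -0.    1.56 -1.44]
```

View pics/w3.png

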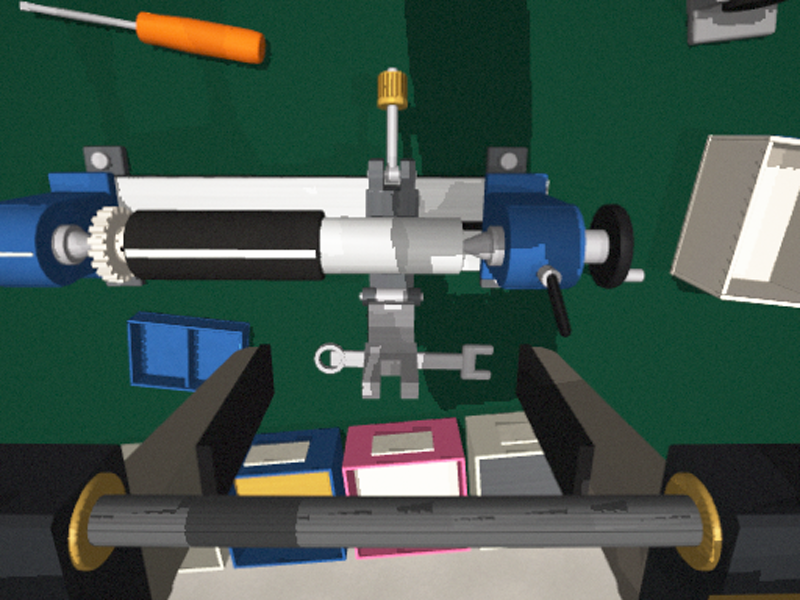

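The line faces up (bright line at row 254). The ear's prongs span (362–419, 345–397) and the hinge is at (391,296).

```bash
python3 - <<'E'
from h import *
W=np.load('pics/w3.npy',allow_pickle=True).item()
for n,p in(('hinge',(391,296)),('endfar',(391,397)),('endnear',(391,378)),('nut',(391.5,88))):
    e=np.array(clampP(W,np.array(p)*.64));f=e-(.038,0);print(n,e.round(4),np.linalg.norm(f).round(4),(np.pi-np.arctan2(f[1],f[0])).round(3))
for th in(1.72,1.78,1.84):
    q=[]
    for a,b in((96,12),(96,0),(86,6)):
        f=a*np.array([-np.cos(th),np.sin(th)])+b*np.array([np.sin(th),np.cos(th)])
        P=c0+xv*(38+f[0])/1e3+yv*.113+zv*f[1]/1e3;q.append((proj(W,P)/.64).round(0)[0].tolist())
    print(th,q)
# y centre of clamp: ear edges at depth of ear
for z in(.21,):
    P=plane(W,[(362*.64,390*.64),(419*.64,390*.64)],z);print((P-c0)@yv,(P-c0)@xv)
P=plane(W,[(378*.64,88*.64),(405*.64,88*.64)],.08);print('nut y',(P-c0)@yv)
E
```

```text
hinge [0.0056 0.0995] 0.1047 1.256
endfar [0.0623 0.104 ] 0.1068 1.8
endnear [0.0512 0.1031] 0.1039 1.698
nut [-0.0992  0.0543] 0.1476 0.377
1.72 [[391.0, 390.0], [391.0, 373.0], [391.0, 371.0]]
1.78 [[391.0, 397.0], [391.0, 381.0], [391.0, 378.0]]
1.84 [[391.0, 404.0], [391.0, 389.0], [391.0, 384.0]]
[0.09620805 0.12900983] [0.06570305 0.06563929]
nut y [0.10265787 0.1221703 ]
```

Request:
{"op": "move_arm", "data": {"increments": [-1,-0.2,0,0,-1.5,0,0,0,-1.5,0,0,0,-1.3,0,0,0,0,0,2,0,0,0,2.5,0,0,0,2.5,0,0,0,2.5,0,0,0,1.2,0,0,0,0,0]}}

```text
time: 12.35
tcp_pos: [0.6622, 0.1276, 0.1866]
eef_rot: [-0.157, -3.131, 0.001]
force: [-0.8, -0.2, -0.4]
width: 0.0921
gripper_force: 0.0
```

Request:
{"op": "move_arm", "data": {"increments": [0,0,0,0,0,0,0,0,0,0,0,0,0,0,0,0,0,0,0,0,0,0,0,0,0,0,0,0,0,0,0,0,0,0,0,0,0,0,0,0], "jaw": 1}}

```text
time: 13.18
tcp_pos: [0.6644, 0.13, 0.1906]
eef_rot: [0.153, 3.138, 0.002]
force: [0.2, 3.9, -0.3]
width: 0.0315
gripper_force: 30.0
```

```bash
python3 - <<'E'
from h import *
goto(61.7,113,190);print(telemetry.observe()['width'])
E
```

```text
rel 62.1 112.3 z 190.6 move cm [0.04 0.07 0.06] heading toolx-fix -179.86 tilt [0.0002 0.0014] F [ 0.2  3.9 -0.3] t 13.18 q [ 0.01  0.44  1.31  0.    1.4  -1.46]
0.03154402350062793
```

```bash
python3 - <<'E'
import numpy as np
th=np.linspace(1.78,0.0,26)
p=np.c_[-86*np.cos(th)+6*np.sin(th),86*np.sin(th)+6*np.cos(th)]
c=(p-p[0])/10;r=np.diff(c.round(2),axis=0)
for i in range(0,25,9): print([float(round(v,2)) for a in r[i:i+9] for v in(-a[0],0,-a[1],0)])
E
```

```text
[0.6, 0.0, -0.15, 0.0, 0.6, 0.0, -0.1, 0.0, 0.61, 0.0, -0.06, 0.0, 0.61, 0.0, -0.02, 0.0, 0.62, 0.0, 0.02, 0.0, 0.61, 0.0, 0.07, 0.0, 0.6, 0.0, 0.11, 0.0, 0.59, 0.0, 0.16, 0.0, 0.59, 0.0, 0.2, 0.0]
[0.56, 0.0, 0.23, 0.0, 0.55, 0.0, 0.28, 0.0, 0.53, 0.0, 0.32, 0.0, 0.5, 0.0, 0.35, 0.0, 0.47, 0.0, 0.38, 0.0, 0.45, 0.0, 0.42, 0.0, 0.42, 0.0, 0.46, 0.0, 0.38, 0.0, 0.47, 0.0, 0.35, 0.0, 0.51, 0.0]
[0.31, 0.0, 0.53, 0.0, 0.27, 0.0, 0.55, 0.0, 0.24, 0.0, 0.57, 0.0, 0.19, 0.0, 0.58, 0.0, 0.15, 0.0, 0.59, 0.0, 0.11, 0.0, 0.61, 0.0, 0.06, 0.0, 0.61, 0.0]
```

Request:
{"op": "move_arm", "data": {"increments": [0.6,0,-0.15,0,0.6,0,-0.1,0,0.61,0,-0.06,0,0.61,0,-0.02,0,0.62,0,0.02,0,0.61,0,0.07,0,0.6,0,0.11,0,0.59,0,0.16,0,0.59,0,0.2,0,0,0,0,0]}}

```text
time: 14.02
tcp_pos: [0.6115, 0.1353, 0.1899]
eef_rot: [0.153, 3.133, 0.002]
force: [2.9, 3.6, 3.1]
width: 0.0317
gripper_force: 30.0
```

Request:
{"op": "move_arm", "data": {"increments": [0.56,0,0.23,0,0.55,0,0.28,0,0.53,0,0.32,0,0.5,0,0.35,0,0.47,0,0.38,0,0.45,0,0.42,0,0.42,0,0.46,0,0.38,0,0.47,0,0.35,0,0.51,0,0,0,0,0]}}

```text
time: 14.85
tcp_pos: [0.5681, 0.1397, 0.1545]
eef_rot: [-0.153, -3.138, -0.003]
force: [-2.2, 5.0, 3.2]
width: 0.0322
gripper_force: 30.0
```

```bash
python3 - <<'E'
from h import *
goto(-48,113,113)
E
```

```text
rel -34.7 112.4 z 154.5 move cm [1.33 0.05 4.16] heading toolx-fix -179.85 tilt [0.     0.0019] F [-2.2  5.   3.2] t 14.85 q [ 0.03  0.23  1.63  0.    1.28 -1.44]
```

Request:
{"op": "move_arm", "data": {"increments": [0.31,0,0.53,0,0.27,0,0.55,0,0.24,0,0.57,0,0.19,0,0.58,0,0.15,0,0.59,0,0.11,0,0.61,0,0.06,0,0.61,0,0,0,0.1,0,0,0,0,0]}}

```text
time: 15.6
tcp_pos: [0.5551, 0.1412, 0.1139]
eef_rot: [-0.154, -3.137, -0.003]
force: [-4.0, 5.2, 8.1]
width: 0.0315
gripper_force: 30.0
```

Request:
{"op": "move_arm", "data": {"increments": [0,0,0.1,0,0,0,0.1,0,0,0,0.1,0,0,0,0,0]}}

```text
time: 15.93
tcp_pos: [0.5553, 0.1412, 0.1125]
eef_rot: [-0.153, -3.137, -0.003]
force: [-7.3, 4.6, 16.5]
width: 0.0319
gripper_force: 30.0
```

Request:
{"op": "move_arm", "data": {"increments": [0,0,-0.2,0,0,0,0,0,0,0,0,0,0,0,0,0,0,0,0,0,0,0,0,0], "jaw": 0}}

```text
time: 16.43
tcp_pos: [0.5549, 0.1397, 0.1112]
eef_rot: [-0.154, -3.137, 0.0]
force: [0.3, -0.8, -0.4]
width: 0.0695
gripper_force: 0.0
```

Request:
{"op": "move_arm", "data": {"increments": [0,0,-1,0,0,0,-2,0,0,0,-3,0,0,0,-3,0,0,0,-3,0,1,0,-3,0,2,0,-2,0,2,0,0,0,0,0,0,0,0,0,0,0]}}

```text
time: 17.27
tcp_pos: [0.5054, 0.1449, 0.2824]
eef_rot: [0.153, 3.136, -0.0]
force: [-1.2, -0.0, 0.5]
width: 0.0919
gripper_force: 0.0
```

```bash
python3 - <<'E'
from h import *
goto(-104,113,190)
W=cap('wrist');np.save('pics/w4.npy',W,allow_pickle=True)
cv2.imwrite('pics/w4.png',cv2.resize(W['color'],(800,600),interpolation=2))
E
```

```text
rel -97.6 111.3 z 282.4 move cm [0.65 0.17 9.24] heading toolx-fix -179.85 tilt [ 0.0014 -0.0001] F [-1.2 -0.   0.5] t 17.27 q [ 0.05 -0.01  1.64 -0.    1.51 -1.42]
```

View pics/w4.png

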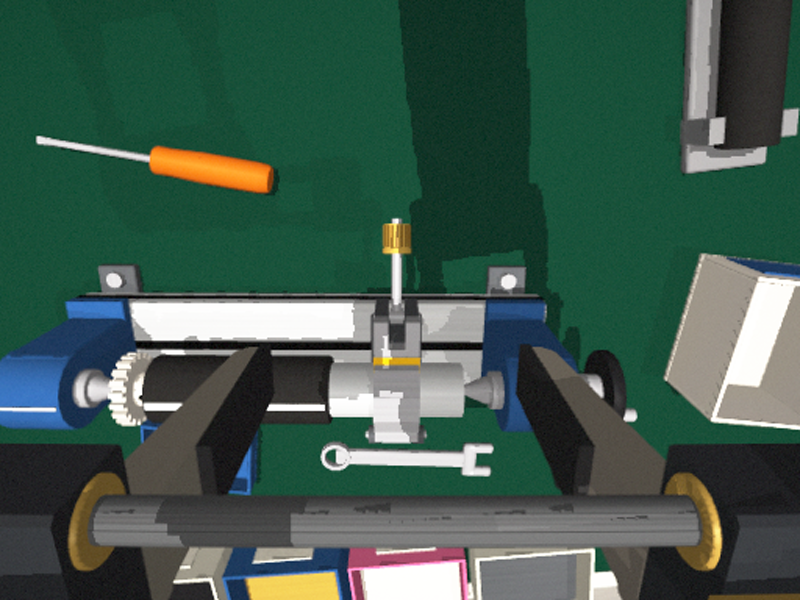

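The strap is down, with its yellow stripe at (397,360). The nut is at (397,237), measured here against the earlier views.

```bash
python3 - <<'E'
from h import *
V=[np.load(f'pics/{n}.npy',allow_pickle=True).item() for n in('wA','wB','w3','w4')]
C=[]
for v in V:
    h=cv2.cvtColor(v['color'],cv2.COLOR_BGR2HSV);m=cv2.inRange(h,(12,120,60),(30,255,255));m[180:]=0
    # exclude the orange screwdriver: keep component near column of clamp
    n,l,s,ce=cv2.connectedComponentsWithStats(m)
    k=[i for i in range(1,n) if 60<s[i,4] and .7<s[i,2]/s[i,3]<1.5]
    i=k[np.argmax(s[k,4])];C.append(s[i,:2]+s[i,2:4]/2-.5);print(s[i])
def f(P): d=P-c0;return (d@xv).round(4),(d@yv).round(4),P[2].round(4)
print(f(tri(V,C)),f(tri([V[2],V[3]],[C[2],C[3]])))
for ph in(1.72,1.78,1.84,1.9):
    P=c0-xv*(.047+.0595*np.sin(ph))+yv*.1125;P[2]=.09+.0595*np.cos(ph)
    print(ph,f(P),[(proj(v,P)[0]-c).round(1).tolist() for v,c in zip(V,C)])
E
```

```text
[285 105  19  21 359]
[202  90  19  22 373]
[242  45  19  26 421]
[245 143  18  19 336]
(np.float64(-0.1059), np.float64(0.1125), np.float64(0.0795)) (np.float64(-0.1056), np.float64(0.1126), np.float64(0.0786))
1.72 (np.float64(-0.1058), np.float64(0.1125), np.float64(0.0812)) [[0.2, 0.4], [0.1, 0.1], [-0.4, -0.4], [0.2, 0.3]]
1.78 (np.float64(-0.1052), np.float64(0.1125), np.float64(0.0776)) [[-0.2, 0.7], [0.5, 0.6], [-0.4, 0.5], [0.2, 0.2]]
1.84 (np.float64(-0.1044), np.float64(0.1125), np.float64(0.0742)) [[-0.7, 1.1], [0.8, 1.2], [-0.3, 1.5], [0.2, 0.3]]
1.9 (np.float64(-0.1033), np.float64(0.1125), np.float64(0.0708)) [[-1.1, 1.7], [1.2, 1.9], [-0.3, 2.7], [0.2, 0.6]]
```

Request:
{"op": "move_arm", "data": {"increments": [0.4,0.1,2,0,0.4,0,3,0,0,0,3,0,0,0,3,0,0,0,3,0,0,0,3,0,0,0,2.4,0,0,0,1.5,0,0,0,0.5,0,0,0,0,0]}}

```text
time: 18.15
tcp_pos: [0.4964, 0.1462, 0.0655]
eef_rot: [-0.154, -3.133, 0.001]
force: [-0.0, -0.6, -0.1]
width: 0.0921
gripper_force: 0.0
```

Request:
{"op": "move_arm", "data": {"increments": [0,0,0,0,0,0,0,0,0,0,0,0,0,0,0,0,0,0,0,0,0,0,0,0,0,0,0,0,0,0,0,0,0,0,0,0,0,0,0,0], "jaw": 1}}

```text
time: 18.98
tcp_pos: [0.4975, 0.1466, 0.0677]
eef_rot: [-0.154, -3.138, 0.0]
force: [0.4, 0.1, 0.2]
width: 0.0271
gripper_force: 0.0
```

```bash
python3 - <<'E'
from h import *
goto(-105.7,112.5,68);s=telemetry.observe();print(s['width'],s['gripper_force'])
th=np.linspace(1.74,0.0,22)
p=59.5*np.c_[-np.sin(th),np.cos(th)]
c=(p-p[0])/10;r=np.diff(c.round(2),axis=0);print(c[-1])
for i in range(0,21,7): print([float(round(v,2)) for a in r[i:i+7] for v in(-a[0],0,-a[1],0)])
E
```

```text
rel -105.6 112.2 z 67.7 move cm [ 0.01  0.03 -0.03] heading toolx-fix -179.87 tilt [-0.0001 -0.    ] F [0.4 0.1 0.2] t 18.98 q [ 0.05  0.18  1.88  0.    1.08 -1.42]
0.02712672935913369 0.0
[5.86502911 6.95196482]
[0.06, 0.0, -0.49, 0.0, 0.02, 0.0, -0.49, 0.0, -0.01, 0.0, -0.49, 0.0, -0.06, 0.0, -0.49, 0.0, -0.1, 0.0, -0.49, 0.0, -0.14, 0.0, -0.47, 0.0, -0.18, 0.0, -0.46, 0.0]
[-0.22, 0.0, -0.44, 0.0, -0.25, 0.0, -0.43, 0.0, -0.28, 0.0, -0.4, 0.0, -0.32, 0.0, -0.37, 0.0, -0.35, 0.0, -0.35, 0.0, -0.37, 0.0, -0.32, 0.0, -0.4, 0.0, -0.29, 0.0]
[-0.43, 0.0, -0.25, 0.0, -0.44, 0.0, -0.22, 0.0, -0.46, 0.0, -0.18, 0.0, -0.47, 0.0, -0.14, 0.0, -0.48, 0.0, -0.1, 0.0, -0.49, 0.0, -0.06, 0.0, -0.5, 0.0, -0.02, 0.0]
```

Still closing; give it more time, then swing.

Request:
{"op": "move_arm", "data": {"increments": [0,0,0,0,0,0,0,0,0,0,0,0,0,0,0,0]}}

```text
time: 19.32
tcp_pos: [0.4976, 0.147, 0.0677]
eef_rot: [0.154, 3.138, 0.001]
force: [1.1, 3.5, -0.6]
width: 0.0196
gripper_force: 30.0
```

Request:
{"op": "move_arm", "data": {"increments": [0.06,0,-0.49,0,0.02,0,-0.49,0,-0.01,0,-0.49,0,-0.06,0,-0.49,0,-0.1,0,-0.49,0,-0.14,0,-0.47,0,-0.18,0,-0.46,0,0,0,0,0]}}

```text
time: 19.98
tcp_pos: [0.5012, 0.1465, 0.1021]
eef_rot: [-0.153, -3.136, -0.001]
force: [-2.5, 4.7, -1.7]
width: 0.0198
gripper_force: 30.0
```

Request:
{"op": "move_arm", "data": {"increments": [-0.22,0,-0.44,0,-0.25,0,-0.43,0,-0.28,0,-0.4,0,-0.32,0,-0.37,0,-0.35,0,-0.35,0,-0.37,0,-0.32,0,-0.4,0,-0.29,0,0,0,0,0]}}

```text
time: 20.65
tcp_pos: [0.5227, 0.1443, 0.1269]
eef_rot: [-0.153, -3.135, -0.001]
force: [-0.2, 4.0, -3.9]
width: 0.0194
gripper_force: 30.0
```

Request:
{"op": "move_arm", "data": {"increments": [-0.43,0,-0.25,0,-0.44,0,-0.22,0,-0.46,0,-0.18,0,-0.47,0,-0.14,0,-0.48,0,-0.1,0,-0.49,0,-0.06,0,-0.5,0,-0.02,0,0,0,0,0]}}

```text
time: 21.32
tcp_pos: [0.55, 0.1416, 0.1347]
eef_rot: [-0.152, -3.122, 0.0]
force: [-14.8, 5.1, 1.0]
width: 0.0198
gripper_force: 30.0
```

```bash
python3 - <<'E'
from h import *
goto(-47,112.5,137.5);s=telemetry.observe();print(s['width'],s['gripper_force'])
E
```

```text
rel -52.9 112.5 z 134.7 move cm [-0.58  0.   -0.29] heading toolx-fix -179.84 tilt [-0.0162  0.0007] F [-14.8   5.1   1. ] t 21.32 q [ 0.04  0.23  1.68  0.    1.25 -1.44]
0.01984209769485795 30.00040277838707
```

The push met 15 N about 6 mm short, so I'll release and look.

Request:
{"op": "move_arm", "data": {"increments": [0.3,0,-0.2,0,0,0,0,0,0,0,0,0,0,0,0,0,0,0,0,0], "jaw": 0.3}}

```text
time: 21.73
tcp_pos: [0.5538, 0.1407, 0.14]
eef_rot: [0.154, 3.136, -0.001]
force: [-1.2, -0.0, -0.5]
width: 0.051
gripper_force: 0.0
```

```bash
python3 - <<'E'
from h import *
goto(-47,112.5,137.5);print(telemetry.observe()['width'])
W=cap('wrist');np.save('pics/w5.npy',W,allow_pickle=True)
cv2.imwrite('pics/w5.png',cv2.resize(W['color'],(800,600),interpolation=2))
E
```

```text
rel -49.0 111.9 z 140.0 move cm [-0.2   0.06  0.25] heading toolx-fix -179.89 tilt [ 0.0016 -0.0006] F [-1.2 -0.  -0.5] t 21.73 q [ 0.04  0.22  1.68 -0.    1.24 -1.43]
0.051033596465200434
```

View pics/w5.png

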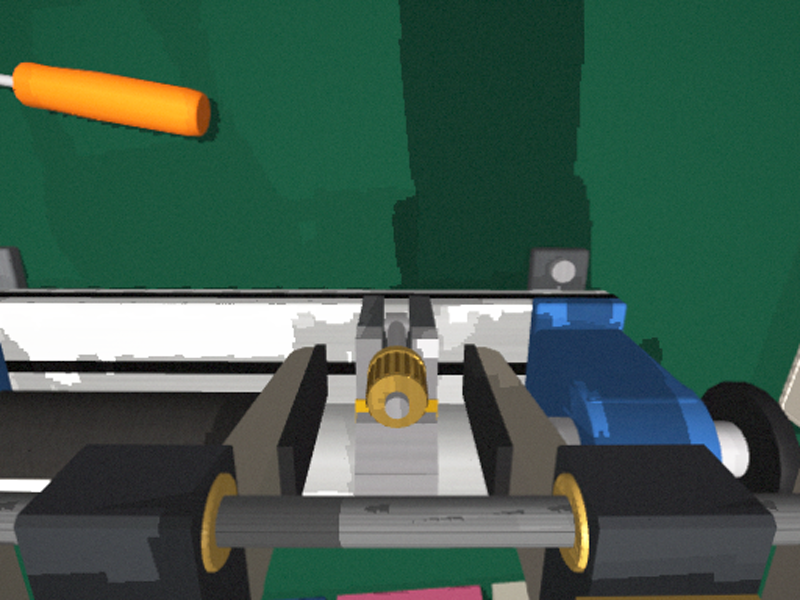

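The nut stands almost upright in the slot, with its top face at (397,402). I'll compare its tilt with the prediction.

```bash
python3 - <<'E'
from h import *
W=np.load('pics/w5.npy',allow_pickle=True).item()
h=cv2.cvtColor(W['color'],cv2.COLOR_BGR2HSV);m=cv2.inRange(h,(12,120,60),(32,255,255))[215:280,230:278]
ys,xs=np.where(m);ok=(abs(xs+230-254)<21);print('brass bbox 800px y',(ys.min()+215)/.64,(ys.max()+216)/.64,'x',(xs.min()+230)/.64,(xs.max()+231)/.64)
for ph in(0,.05,.1,.15,.2):
    f=lambda L,x:(proj(W,c0-xv*.047+yv*.1125-zv*.03+L*(-np.sin(ph)*xv+np.cos(ph)*zv)+x*(np.cos(ph)*xv+np.sin(ph)*zv))[0]/.64).round(0)[1]
    print(ph,'topface ctr',f(.0705,0),'far rim',f(.0705,.01),'near rim',f(.0705,-.01),'flange near',f(.0485,-.011))
print('yellow stripe row etc; strap ear near end',(proj(W,c0+xv*(.038-.096)+yv*.1125+zv*.012)[0]/.64).round(0))
E
```

```text
brass bbox 800px y 346.875 428.125 x 359.375 434.375
0 topface ctr 401.0 far rim 427.0 near rim 375.0 flange near 345.0
0.05 topface ctr 392.0 far rim 419.0 near rim 364.0 flange near 338.0
0.1 topface ctr 382.0 far rim 410.0 near rim 354.0 flange near 332.0
0.15 topface ctr 372.0 far rim 401.0 near rim 343.0 flange near 325.0
0.2 topface ctr 362.0 far rim 391.0 near rim 332.0 flange near 318.0
yellow stripe row etc; strap ear near end [396. 338.]
```

The bolt is upright on its stop: its far rim is at row 428 against 427 predicted. The grip had only slipped. Retreating and checking everything.

Request:
{"op": "move_arm", "data": {"increments": [0,0,-1,0,0,0,-2,0,0,0,-3,0,0,0,-3,0,0,0,-3,0,1,0,-3,0,3,-2,-1,0,3,-2,0,0,1,-1,0,0,0,0,0,0]}}

```text
time: 22.62
tcp_pos: [0.4673, 0.0981, 0.3008]
eef_rot: [0.156, 3.135, -0.001]
force: [0.2, -0.3, -0.3]
width: 0.0638
gripper_force: 0.0
```

```bash
python3 - <<'E'
from h import *
W=cap('wrist');np.save('pics/w6.npy',W,allow_pickle=True)
cv2.imwrite('pics/w6.png',cv2.resize(W['color'],(800,600),interpolation=2))
goto(0,0,300)
for off in(.0,.02,.04):
    p=[proj(W,c0+yv*off+.025*(np.sin(a)*xv+np.cos(a)*zv))[0] for a in(-.1,0,.1)]
    x=int(round(p[1][0]));g=W['color'][:,x].min(1).astype(int);y=int(p[1][1])
    print([q.round(1).tolist() for q in p],x,list(zip(range(y-8,y+9),g[y-8:y+9].tolist())))
E
```

```text
rel -129.8 61.7 z 300.5 move cm [-12.98  -6.18   0.08] heading toolx-fix -179.95 tilt [ 0.0025 -0.0002] F [ 0.6 -0.4 -0.7] t 22.67 q [-0.05 -0.14  1.73 -0.    1.55 -1.52]
[[200.8, 274.8], [200.9, 276.7], [201.0, 278.4]] 201 [(268, 64), (269, 65), (270, 68), (271, 69), (272, 69), (273, 65), (274, 78), (275, 189), (276, 255), (277, 255), (278, 255), (279, 232), (280, 70), (281, 62), (282, 60), (283, 57), (284, 63)]
[[217.9, 274.8], [217.9, 276.7], [218.0, 278.5]] 218 [(268, 71), (269, 62), (270, 65), (271, 69), (272, 68), (273, 64), (274, 75), (275, 174), (276, 255), (277, 255), (278, 255), (279, 255), (280, 62), (281, 66), (282, 61), (283, 56), (284, 53)]
[[234.9, 274.8], [235.0, 276.7], [235.0, 278.5]] 235 [(268, 65), (269, 66), (270, 66), (271, 69), (272, 70), (273, 66), (274, 67), (275, 140), (276, 255), (277, 255), (278, 255), (279, 255), (280, 65), (281, 64), (282, 61), (283, 64), (284, 61)]
```

View pics/w6.png

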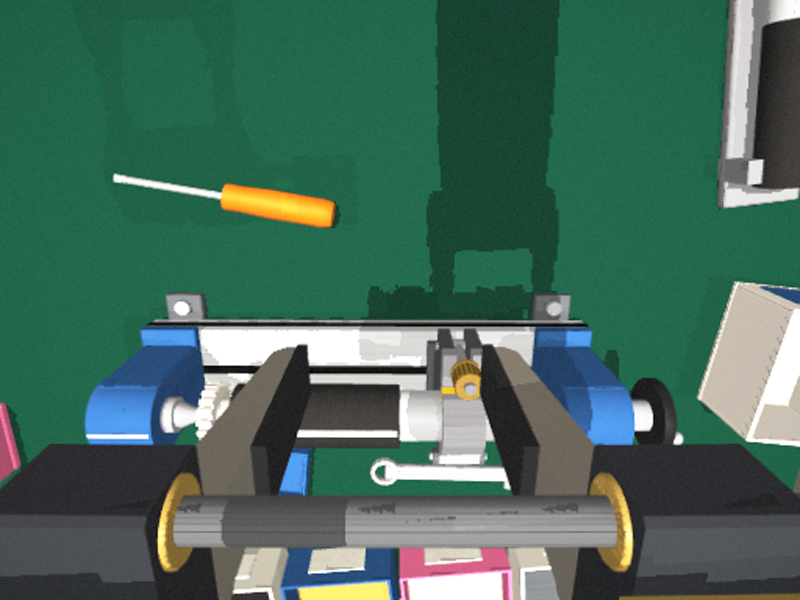

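The line faces up (row 277.1 against 276.7 predicted). The strap is down, and the bolt is upright in the slot with its nut at (467,380). The arm is clear, so I'm handing in.

```bash
python3 -c "
from rig import env
print(env.finish_job())"
```

```text
the job is handed in; nothing more can be done
None
```

The job is handed in: the roller's white line faces up to within about 1.5°, the strap was then swung down onto its stop, and the bolt last, upright in the slot; it took about 23 s of the 64 s and I disturbed nothing else that I could see.

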